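Fit the notched burner tube on the leaning bench torch

TASK

On the glass bench, take the tall slim burner tube with the four notches in its lower rim and push it, notched end first, onto the spigot of the leaning bench torch. Feel for the small locating pin by turning the tube until a notch drops over it, and press the tube gently fully home against the shoulder, then let go. Do not knock the torch out of its aim, and leave the other tubes and the rest of the bench as they are.

Things in the scene. Friction and masses are not known exactly. Their poses are not given: they have to be found in the camera images.
- burner_tube: the tube to fit: plain open steel tube, 100 mm tall, 34 mm outside, 26 mm bore, 0.2 kg, upright on the pale slab (20 mm thick) in one of three places 115 mm apart. Its lower rim has four notches through the wall, 9 mm wide, 16 mm deep, at its +x, +y, -x, -y; small dark air holes ring the upper end. Origin: centre of the lower (notched) rim; z along its axis, up
- seat (a point): centre of the flat shoulder (48 mm wide) at the foot of the torch's round steel spigot, where the tube's notched rim must end up; z points out along the spigot, which leans 22 to 32 degrees from vertical, roughly towards the robot. x and y tell nothing of the pin's side. The head tilts, held by friction: a sideways force of some 60 N at the spigot moves it
- spigot_tip (a point): centre of the spigot's free end, 50 mm out from the seat; z as the seat's. Spigot 24 mm thick, its last 8 mm tapering to 18 mm. A locating pin, 5 mm thick, sticks out sideways to 18 mm from the axis, its centre 11 mm above the shoulder, on a side that differs every time and is not measured: a tube not turned to suit stops on it 13.5 mm short
- tube_wide: plain-rimmed steel tube, 48 mm wide, 100 mm tall, standing on the slab; leave it. Origin: centre of its underside, z up
- tube_short: plain-rimmed steel tube, 34 mm wide, 70 mm tall, standing on the slab; leave it. Origin: centre of its underside, z up
- carafe: small glass carafe, 84 mm wide, 140 mm tall, at the far left; leave it. Origin: centre of its underside
- pencil_tin: aluminium tin of pencils, 68 mm wide, about 165 mm tall with the pencils, to the left of the torch; leave it. Origin: centre of its underside
- cork_paddle: cork block 110 x 70 x 20 mm, lying at the left; leave it. Origin: centre of its underside
- jacks: dark steel glassworker's jacks (V-shaped tongs), 200 mm long, 12 mm thick, lying beyond the slab, right of the torch; leave them. Origin: middle, on the bench
- wood_block: dark wooden block 90 x 60 x 45 mm, at the far right; leave it. Origin: centre of its underside
- torch: the bench torch: fixed steel stand (foot disc 110 mm wide, yoke to 130 mm height) that carries the leaning head, whose tilt axis is 120 mm above the bench and 65 mm below the shoulder along the spigot's axis. Origin: centre of the foot disc, z up; the spigot leans towards its -x
Not all that is in view belongs to the job. What is shaped like the burner_tube but pink is not meant. What is shaped like the torch but red is not meant.

How it is judged:
By the outcome, as a careful person would: the job done as asked, in the order asked, and still so for the second after the job is handed in, with the robot touching nothing.
It also fails if it takes over 53 s, if anything falls off the work surface, if the arm or the gripper's body presses on something with over 40 N, if the wrist force passes 120 N, or if a joint passes its speed limit or range.

ROBOT

A 6-joint arm with a two-finger parallel gripper is mounted at the origin on the work surface. World frame = base frame: x ahead of the robot, y to its left, z up, the work surface at z = 0. Lengths are in mm, angles in rad, forces in N, time in s.
With the tool pointing down it reaches from about 275 to 750 mm from the base axis. Payload 10.2 kg.
Tool frame: the origin (TCP) lies between the finger pads; the fingertips stand 8 mm ahead of it and the grasp point (between the pads) lies 11 mm behind it; z points along the fingers, y is the line along which they close (so a half turn about z gives the same grasp; the last joint's range is limited). The gripper opens to 85 mm and grips with 20 to 120 N. Pads are 22 mm wide; open, the fingers measure 114 mm over their backs; the gripper's body (76 mm by 85 mm) begins 54 mm behind the grasp point. The pads swing forward as they close: fully open they stand 13 mm farther back than shut.
Start: joints at [-1.489, 0.313, 1.498, -0, 1.331, -0.223], TCP at [157.541, -500.811, 239.294] pointing down, gripper open.
Joint ranges: [-2.94, 2.94], [-0.97, 2.17], [0.19, 2.56], [-1.23, 4.37], [0.02, 3.11], [-2.88, 2.88]. Speed limits (rad/s): [2.39, 2.39, 3.01, 3.14, 3.14, 3.14].

INTERFACE

Orientations are given as a unit quaternion [w, x, y, z].
In Python, from rig import * gives the robot as it stands.
- The arm moves only by the shell command python3 -m handwheel 'ROWS' [FORCE]. ROWS is JSON, a list that holds one entry, the list of rows, each a list of 7 numbers: the shift along the world's x, y, z in mm, then the turn, a rotation vector about the world's x, y, z in degrees, then the opening, from -1 (shut) to 1 (fully open). A call has 1 to 8 rows; each row shifts and turns the commanded pose from where the row before left it; what a row does not reach is not made up. A row lasts 1/8 s, in which the tool goes at most 62.5 mm and 10.7 degrees, less where a joint would pass 70% of its speed; a pose out of reach is approached as far as the arm can. A call is refused whole if a number of a shift passes 62.5 or a number of a turn 10.7, either way. A call with a gripper value outside its range is refused whole. The fingers move at their own pace and stop on an object; FORCE is the grip in N (left out, the last holds). Time passes only in rows, so rows that do not move let the fingers close. It gives the time, the measured TCP pose, the force, the opening and the grip force at its end, in the units of the state.
- sense(): the state, without advancing time (a new reading comes with each control period).
- capture(name): name is "side" or "top"; returns a dict with "image" (420x560x3 uint8, red, green, blue), "fx", "fy", "cx", "cy" (pixels), "dist_coeffs" ([k1, k2, p1, p2, k3] as OpenCV has them; the pictures are not rectified), "rvec" (rotation vector, rad) and "tvec" (3), from world to camera coordinates, as OpenCV has them. Camera axes: x right, y down, z forward; pixel columns grow to the right and rows downward; lengths in mm; the calibration is good to about 2 mm. A picture is of the moment at which its call begins. There is no depth.
- finish_job(): hands the job in; it is judged then, once.
The state is a dict: "time_s": time; "joints": joint angles; "dq": joint speeds; "tau": joint torques, N m; "eef_pos": TCP position; "ee_rot": TCP orientation; "force": force on the tool from outside, world axes, zero at the start; "wrist_torque": the same for the moment, N m; "grip_width": opening from 0.0 (shut) to 1.0 (fully open); "grip_force": force on a finger pad.
Only numpy, scipy, OpenCV 4.12 (cv2) and the standard library are available. Lean on these libraries where they do the work, as an engineer would, in place of code of your own. Each camera call takes 0.05 s, during which the arm holds its last target. There are 200 camera calls.

## Working session

There is one attempt and no reset: what is moved stays moved. The work goes in short steps, Python scripts to look and compute and a shell command to move; the robot and the scene stay as the last step left them, time stands still between calls to the robot, and variables do not carry over. Pictures are saved under pics/ and viewed, at most 10 in all, crops included, and the job is handed in when it is done.

```bash
ls; mkdir -p pics; python3 - <<'E'
from rig import *
import cv2,numpy as np,pickle
for n in("side","top"):
    c=capture(n);pickle.dump(c,open(f"{n}0.pkl","wb"))
    cv2.imwrite(f"pics/{n}0.png",cv2.cvtColor(c["image"],cv2.COLOR_RGB2BGR))
    R=cv2.Rodrigues(np.array(c["rvec"]))[0];print(n,c["fx"],c["dist_coeffs"],(-R.T@np.array(c["tvec"]).ravel()).round(),R.round(2).tolist())
print(sense())
E
```

```text
pics
side 390.80174889319704 [0.01713009 0.         0.         0.         0.        ] [ 538. -754.  895.] [[1.0, -0.03, 0.01], [-0.02, -0.69, -0.72], [0.02, 0.72, -0.69]]
top 423.1804447664562 [-0.11782575  0.          0.          0.          0.        ] [ 350.   20. 1388.] [[0.0, -1.0, -0.01], [-0.98, -0.0, -0.18], [0.18, 0.01, -0.98]]
{'time_s': 0.1, 'joints': array([-1.48942325e+00,  3.13374875e-01,  1.49834865e+00,  3.37532049e-05,
        1.33100500e+00, -2.23404241e-01]), 'dq': array([-0.00075669, -0.00124091, -0.00255207,  0.0007015 , -0.00207066,
       -0.00124231]), 'tau': array([ 3.83957435e-03, -4.12890100e+01, -2.60143393e+01, -1.34566380e-04,
        3.02279630e-03,  3.21087967e-06]), 'eef_pos': array([ 157.51857494, -500.58553596,  238.80680198]), 'ee_rot': array([-5.65339204e-04,  9.88411751e-01,  1.51795543e-01,  5.66483843e-05]), 'force': array([-0.13118572, -0.0341098 ,  0.72597404]), 'wrist_torque': array([-0.00170809,  0.03077472, -0.04193898]), 'grip_force': 0.0, 'grip_width': 0.9978372445107389}
```

View pics/side0.png

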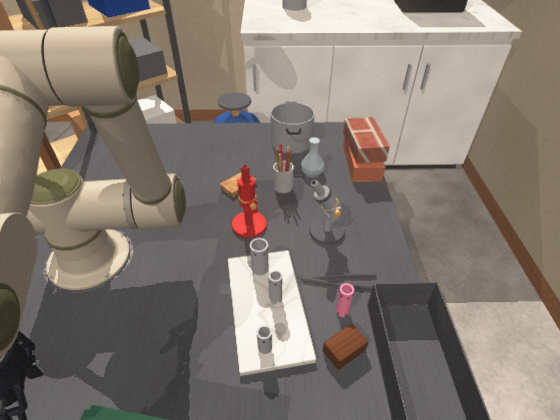

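View pics/top0.png

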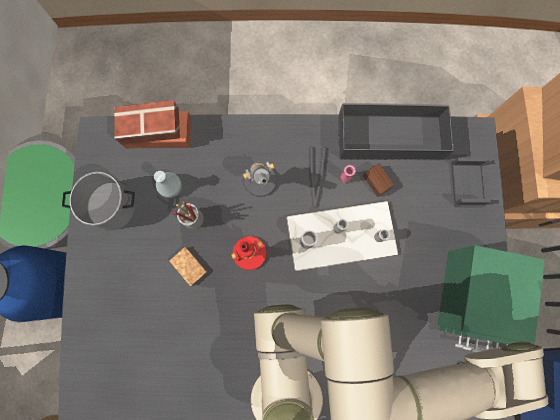

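Side view: the slab holds a wide tube (259,256), a slim tall tube (275,288) and a short tube (264,340). A pink lookalike stands off the slab at (345,300). There is a grey torch at (325,210) and a red lookalike at (248,205). My choice is the tube at (275,288) and the grey torch, and I'll check both in a close crop.

```bash
cat > h.py <<'E'
import cv2,numpy as np,pickle
from scipy.optimize import least_squares
def load(n,k=0): return pickle.load(open(f"{n}{k}.pkl","rb"))
def K(c): return np.array([[c["fx"],0,c["cx"]],[0,c["fy"],c["cy"]],[0,0,1.]])
def proj(c,P): return cv2.projectPoints(np.array(P,float).reshape(-1,1,3),np.array(c["rvec"],float),np.array(c["tvec"],float),K(c),np.array(c["dist_coeffs"]))[0].reshape(-1,2)
def onplane(c,uv,z):
    u=cv2.undistortPoints(np.array(uv,float).reshape(-1,1,2),K(c),np.array(c["dist_coeffs"])).reshape(-1,2)
    R=cv2.Rodrigues(np.array(c["rvec"],float))[0];o=-R.T@np.array(c["tvec"]).ravel()
    d=np.c_[u,np.ones(len(u))]@R
    return o+d*((z-o[2])/d[:,2:])
def crop(c,x0,y0,w,h,s): return cv2.resize(cv2.cvtColor(c["image"][y0:y0+h,x0:x0+w],cv2.COLOR_RGB2BGR),None,fx=s,fy=s,interpolation=cv2.INTER_CUBIC)
E
python3 - <<'E'
from h import *
s,t=load("side"),load("top")
a=np.hstack([crop(s,225,230,80,60*2+10,4)[:480+40],crop(s,295,170,60,130//2,8)[:520]])
b=crop(t,230,150,80,55,5); b2=crop(t,290,200,80,55,5)
cv2.imwrite("pics/c1.png",cv2.resize(a,(800,520)))
cv2.imwrite("pics/c2.png",np.hstack([b,b2]))
E
```

```text
(no output)
```

View pics/c1.png

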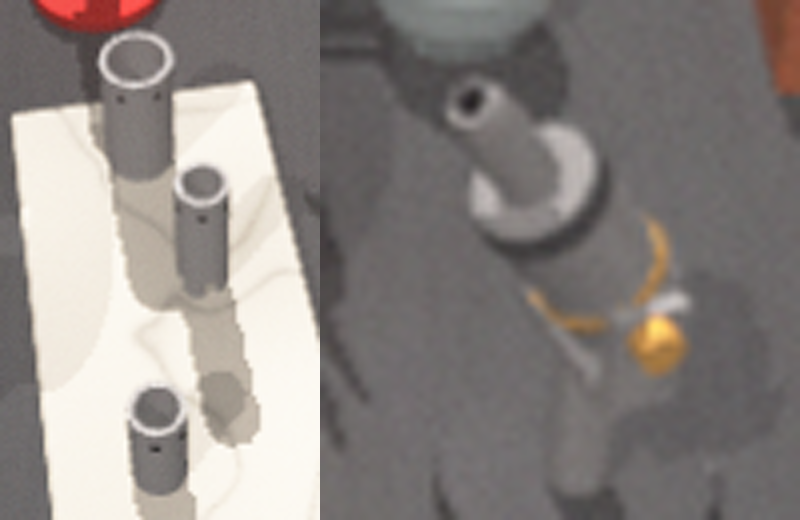

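View pics/c2.png

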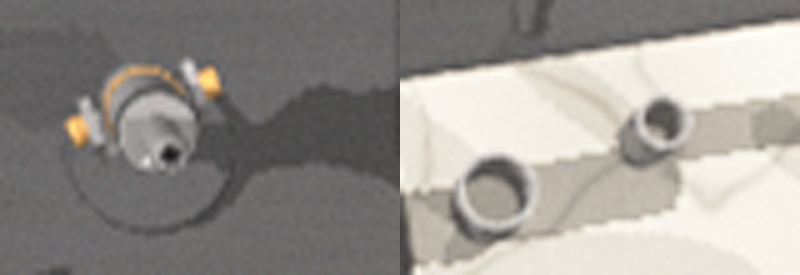

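Crops: the slim tall tube has dark air holes near its upper end and notches in its lower rim at side (275,276 rim centre). The wide tube at (258,245) and the short one at (264,332) are not it. The grey torch tip is at side (313.3,182.4) and top (263.6,180.4), with its shoulder at about side (321,192) and top (261,176).

```bash
cat >> h.py <<'E'
def axis(lean,yaw): # spigot leans to torch -x
    return np.array([-np.sin(lean)*np.cos(yaw),-np.sin(lean)*np.sin(yaw),np.cos(lean)])
E
python3 - <<'E'
from h import *
s,t=load("side"),load("top")
tri=lambda a,b,x0: least_squares(lambda X:np.r_[proj(s,X)[0]-a,proj(t,X)[0]-b],x0)
r=tri([275.1,275.9],[342,224.4],[500,-100,120]);print("tube top",r.x.round(1),r.fun.round(1))
print(onplane(s,[[275.1,275.9]],120).round(1),onplane(t,[[342,224.4]],120).round(1))
r=tri([313.3,182.4],[263.6,180.4],[600,100,200]);print("tip",r.x.round(1),r.fun.round(1))
r2=tri([321.3,192.3],[260.9,176.2],[600,100,200]);print("seat",r2.x.round(1),r2.fun.round(1),np.linalg.norm(r.x-r2.x))
print("foot",onplane(t,[[260,179.6]],5).round(1),onplane(s,[[327,232]],5).round(1))
def f(p):
    a=axis(p[2],p[3]);piv=np.array([p[0],p[1],120])
    P=[piv+65*a,piv+115*a]
    return np.r_[proj(s,P).ravel()-[321.3,192.3,313.3,182.4],proj(t,P).ravel()-[260.9,176.2,263.6,180.4],(proj(t,[p[0],p[1],5])[0]-[260,179.6])*.5]
q=least_squares(f,[650,80,.45,0]);p=q.x;print(p[:2].round(1),np.degrees(p[2:]).round(1),q.fun.round(1))
a=axis(*p[2:]);print("seat",(np.array([*p[:2],120])+65*a).round(1),"tip",(np.array([*p[:2],120])+115*a).round(1))
# overlay in side & top
u=np.cross(a,[0,1,0]);u/=np.linalg.norm(u);v=np.cross(a,u);th=np.linspace(0,2*np.pi,60)
ring=lambda c,r,u,v:c+r*(np.outer(np.cos(th),u)+np.outer(np.sin(th),v))
piv=np.array([*p[:2],120]);X,Y=np.eye(3)[:2]
out=[]
tt=onplane(t,[[342,224.4]],120)[0]
for c,(x0,y0) in((s,(290,165)),(t,(235,145))):
    im=crop(c,x0,y0,65,90 if c is s else 60,6)
    for R in(ring(piv+65*a,24,u,v),ring(piv+115*a,9,u,v),ring(np.array([*p[:2],0]),55,X,Y)):
        cv2.polylines(im,[np.int32((proj(c,R)-[x0,y0]+.5)*6)],True,(0,255,0),1)
    out.append(cv2.copyMakeBorder(im,0,540-im.shape[0],0,0,0))
cv2.imwrite("pics/o1.png",np.hstack(out))
E
```

```text
tube top [ 541.6 -167.2  115.5] [-0.7  0.1 -0.1 -0.8]
[[ 543.2 -170.2  120. ]] [[ 538.3 -166.9  120. ]]
tip [651.   67.9 218. ] [-0.2  0.1 -0.  -0.2]
seat [676.4  78.  172.9] [-0.5  0.1 -0.  -0.5] 52.70724304369095
foot [[707.9  88.8   5. ]] [[709.   82.3   5. ]]
[708.5  88.9] [32.1 19.9] [-0.6 -0.2 -0.2  0.2  0.2 -0.6 -0.1 -0.2 -0.  -0.1]
seat [676.   77.2 175.1] tip [651.   68.1 217.4]
```

View pics/o1.png

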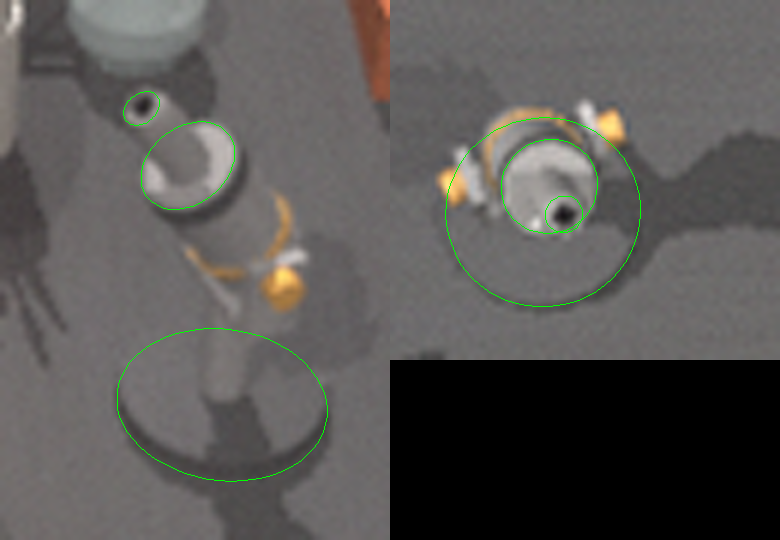

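The projected torch rings match both pictures. The model puts the seat at about (676,77,175), leaning 32° at an azimuth of about 20°. The tube axis is at about (541,-168). Moving above the tube.

```bash
python3 -m handwheel '[[[38,33,-4,0,0,7,1],[38,33,-4,0,0,7,1],[38,33,-4,0,0,7,1],[38,33,-4,0,0,7,1],[38,33,-4,0,0,7,1],[38,33,-4,0,0,7,1],[38,33,-4,0,0,7,1],[38,33,-4,0,0,7,1]]]' 40
python3 -m handwheel '[[[38,33,-4,0,0,6,1],[36,33,-4,0,0,6,1],[6,2,-4,0,0,0,1],[0,0,0,0,0,0,1],[0,0,0,0,0,0,1]]]'
python3 - <<'E'
from rig import *
from h import *
s=sense();print(s["joints"].round(2),s["eef_pos"].round(1),s["ee_rot"].round(3))
out=[]
for n in("side","top"):
    c=capture(n);pickle.dump(c,open(f"{n}1.pkl","wb"))
    x,y=(235,210) if n=="side" else (300,180)
    out.append(crop(c,x,y,80,90,5))
cv2.imwrite("pics/d1.png",np.hstack(out))
E
```

```text
time_s: 1.1
eef_pos: [462.6, -235.5, 207.0]
ee_rot: [-0.0, 0.8, 0.6, -0.0]
force: [0.5, -0.0, 0.4]
grip_width: 1.002
grip_force: 0.0
time_s: 1.72
eef_pos: [540.9, -169.7, 195.4]
ee_rot: [-0.0, 0.735, 0.678, -0.0]
force: [0.0, 0.6, 0.7]
grip_width: 0.999
grip_force: 0.0
[-0.51  0.44  1.43 -0.    1.27 -0.43] [ 540.9 -169.7  195.4] [-0.     0.735  0.678 -0.   ]
```

View pics/d1.png

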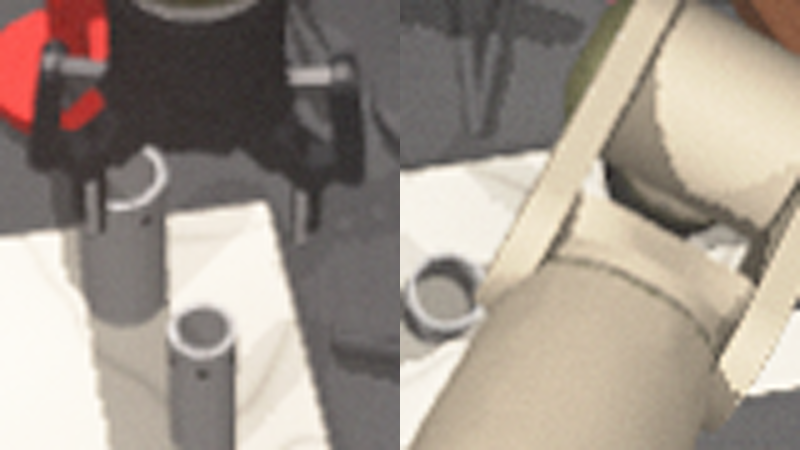

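The fingers straddle the tube: finger midpoint at side (274.7), tube rim at (275.6), so they are aligned. Descending and gripping.

```bash
python3 -m handwheel '[[[0,1,-30,0,0,0,1],[0,0,-30,0,0,0,1],[0,0,-25,0,0,0,1],[0,0,-18,0,0,0,1],[0,0,-8,0,0,0,1],[0,0,0,0,0,0,1],[0,0,0,0,0,0,-1],[0,0,0,0,0,0,-1]]]' 60
python3 -m handwheel '[[[0,0,0,0,0,0,-1],[0,0,0,0,0,0,-1],[0,0,0,0,0,0,-1],[0,0,0,0,0,0,-1]]]'
```

```text
time_s: 2.82
eef_pos: [541.8, -168.0, 85.0]
ee_rot: [0.001, 0.735, 0.679, 0.0]
force: [0.2, -0.1, 0.4]
grip_width: 0.603
grip_force: 0.0
time_s: 3.32
eef_pos: [541.7, -167.9, 84.8]
ee_rot: [0.0, 0.735, 0.679, 0.0]
force: [-1.2, -0.5, 5.7]
grip_width: 0.386
grip_force: 59.3
```

```bash
python3 -m handwheel '[[[0,0,25,0,0,0,-1],[0,0,50,0,0,0,-1],[0,0,55,0,0,0,-1],[0,0,55,0,0,0,-1],[0,0,35,0,0,0,-1],[10,32,0,2.2,-6.0,0,-1],[14,44,-4,2.2,-6.0,0,-1],[14,44,-4,2.2,-6.0,0,-1]]]'
python3 -m handwheel '[[[14,44,-4,2.2,-6.0,0,-1],[12,36,-4,2.1,-6.2,0,-1],[7,22,-6,0,0,0,-1],[0,0,0,0,0,0,-1],[0,0,0,0,0,0,-1]]]'
python3 - <<'E'
from rig import *
from h import *
from scipy.spatial.transform import Rotation as Ro
s=sense();q=s["ee_rot"];R=Ro.from_quat(q[[1,2,3,0]]).as_matrix()
print(s["joints"].round(2),s["eef_pos"].round(1),R[:,2].round(3),s["force"].round(1))
out=[]
for n in("side","top"):
    c=capture(n);pickle.dump(c,open(f"{n}2.pkl","wb"))
    x,y=(285,120) if n=="side" else (220,140)
    im=crop(c,x,y,80,100,5)
    P=s["eef_pos"]; a=-R[:,2]
    for d in(64.8,-35.2):
        th=np.linspace(0,2*np.pi,40)
        r=P-a*d+17*(np.outer(np.cos(th),R[:,0])+np.outer(np.sin(th),R[:,1]))
        cv2.polylines(im,[np.int32((proj(c,r)-[x,y]+.5)*5)],True,(0,255,0),1)
    out.append(im)
cv2.imwrite("pics/e1.png",np.hstack(out))
E
```

```text
time_s: 4.32
eef_pos: [579.6, -46.6, 295.8]
ee_rot: [0.064, 0.724, 0.669, 0.155]
force: [1.8, -0.7, -1.9]
grip_width: 0.387
grip_force: 60.2
time_s: 4.95
eef_pos: [612.5, 53.6, 282.2]
ee_rot: [0.107, 0.706, 0.652, 0.255]
force: [-0.2, -0.2, -1.7]
grip_width: 0.388
grip_force: 60.3
[-0.22  0.23  1.59  0.38  0.87 -0.33] [612.5  53.6 282.2] [ 0.5    0.18  -0.847] [-0.2 -0.2 -1.7]
```

View pics/e1.png

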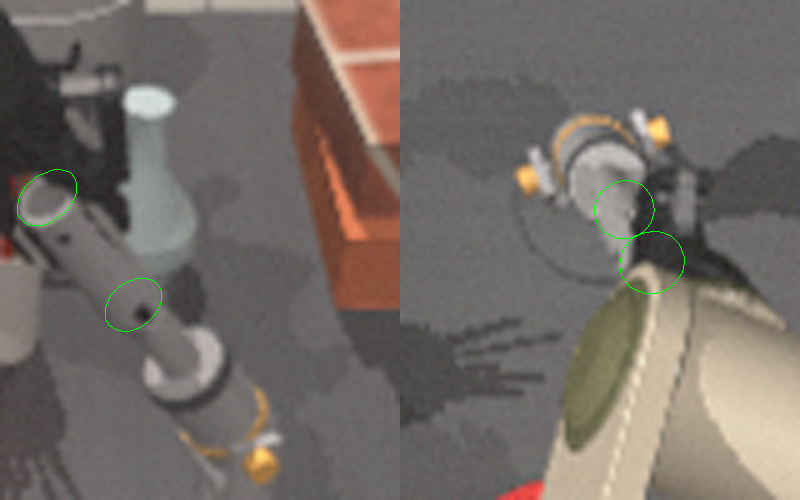

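Side view: the tube's predicted rims match it (upper end (48,200), notch visible at (142,313)), and its axis lines up with the spigot at crop (175,345) to the shoulder at (183,365). Advancing along the axis.

```bash
python3 -m handwheel '[[[2,0.7,-3.4,0,0,0,-1],[2,0.7,-3.4,0,0,0,-1],[2,0.7,-3.4,0,0,0,-1],[2,0.7,-3.4,0,0,0,-1],[1,0.4,-1.7,0,0,0,-1],[0,0,0,0,0,0,-1]]]'
python3 -m handwheel '[[[1,0.4,-1.7,0,0,0,-1],[1,0.4,-1.7,0,0,0,-1],[0,0,0,0,0,0,-1]]]'
```

```text
time_s: 5.8
eef_pos: [621.5, 57.5, 266.8]
ee_rot: [0.107, 0.706, 0.652, 0.255]
force: [-0.3, -0.6, -1.6]
grip_width: 0.389
grip_force: 60.3
time_s: 6.18
eef_pos: [623.5, 58.2, 263.4]
ee_rot: [0.107, 0.706, 0.652, 0.255]
force: [0.7, -0.3, -2.2]
grip_width: 0.382
grip_force: 60.3
```

```bash
python3 -m handwheel '[[[1,0.4,-1.7,0,0,0,-1],[1,0.4,-1.7,0,0,0,-1],[1,0.4,-1.7,0,0,0,-1],[0,0,0,0,0,0,-1]]]'; python3 -m handwheel '[[[1,0.4,-1.7,0,0,0,-1],[1,0.4,-1.7,0,0,0,-1],[1,0.4,-1.7,0,0,0,-1],[0,0,0,0,0,0,-1]]]'
```

```text
time_s: 6.68
eef_pos: [626.5, 59.4, 258.3]
ee_rot: [0.107, 0.706, 0.652, 0.255]
force: [0.1, 0.7, -2.1]
grip_width: 0.388
grip_force: 60.3
time_s: 7.18
eef_pos: [629.5, 60.6, 253.2]
ee_rot: [0.107, 0.706, 0.652, 0.255]
force: [0.8, -0.4, -2.2]
grip_width: 0.388
grip_force: 60.3
```

```bash
python3 -m handwheel '[[[1,0.4,-1.7,0,0,0,-1],[1,0.4,-1.7,0,0,0,-1],[1,0.3,-1.7,0,0,0,-1],[0,0,0,0,0,0,-1]]]'; python3 -m handwheel '[[[1,0.4,-1.7,0,0,0,-1],[1,0.3,-1.7,0,0,0,-1],[0.5,0.2,-0.8,0,0,0,-1],[0,0,0,0,0,0,-1]]]'
```

```text
time_s: 7.68
eef_pos: [632.5, 61.7, 248.1]
ee_rot: [0.107, 0.706, 0.652, 0.255]
force: [0.8, 0.0, -2.4]
grip_width: 0.389
grip_force: 60.3
time_s: 8.18
eef_pos: [635.1, 62.6, 244.0]
ee_rot: [0.107, 0.706, 0.652, 0.255]
force: [-0.5, -0.5, -2.1]
grip_width: 0.388
grip_force: 60.3
```

```bash
python3 -m handwheel '[[[0.5,0.2,-0.8,0,0,0,-1],[0.5,0.2,-0.8,0,0,0,-1],[0,0,0,0,0,0,-1]]]'; python3 -m handwheel '[[[0.5,0.2,-0.8,0,0,0,-1],[0.5,0.2,-0.8,0,0,0,-1],[0,0,0,0,0,0,-1]]]'
```

```text
time_s: 8.55
eef_pos: [636.0, 63.0, 242.4]
ee_rot: [0.107, 0.706, 0.652, 0.255]
force: [1.2, 0.6, -2.0]
grip_width: 0.387
grip_force: 60.3
time_s: 8.93
eef_pos: [636.9, 63.3, 241.6]
ee_rot: [0.108, 0.705, 0.653, 0.255]
force: [-7.4, -2.8, 4.7]
grip_width: 0.386
grip_force: 61.4
```

Contact came at 48 mm of travel, the pin stop I predicted, with about 10 N axial force. Turning about the axis to find a notch.

```bash
for i in 1; do :; done; python3 -m handwheel '[[[0,0,0,-2,-0.7,3.4,-1],[0,0,0,-2,-0.7,3.4,-1],[0,0,0,0,0,0,-1]]]'; python3 -m handwheel '[[[0,0,0,-2,-0.7,3.4,-1],[0,0,0,-2,-0.7,3.4,-1],[0,0,0,0,0,0,-1]]]'
```

```text
time_s: 9.3
eef_pos: [637.1, 63.5, 241.8]
ee_rot: [0.125, 0.658, 0.7, 0.247]
force: [-5.4, -0.3, 6.0]
grip_width: 0.387
grip_force: 61.2
time_s: 9.68
eef_pos: [637.1, 63.5, 241.8]
ee_rot: [0.142, 0.608, 0.744, 0.237]
force: [-5.4, 0.4, 5.6]
grip_width: 0.382
grip_force: 61.2
```

```bash
python3 -m handwheel '[[[0,0,0,-2,-0.7,3.4,-1],[0,0,0,-2,-0.7,3.4,-1],[0,0,0,0,0,0,-1]]]'; python3 -m handwheel '[[[0,0,0,-2,-0.7,3.4,-1],[0,0,0,-2,-0.7,3.4,-1],[0,0,0,0,0,0,-1]]]'
```

```text
time_s: 10.05
eef_pos: [637.2, 63.4, 241.8]
ee_rot: [0.158, 0.555, 0.785, 0.226]
force: [-5.6, -0.8, 4.8]
grip_width: 0.389
grip_force: 61.1
time_s: 10.42
eef_pos: [637.0, 63.3, 240.6]
ee_rot: [0.172, 0.499, 0.822, 0.214]
force: [-0.0, -1.7, -2.0]
grip_width: 0.385
grip_force: 60.4
```

The force fell and the tube dropped about 1.2 mm, so a notch has found the pin. I'll turn slightly further to centre it, then press on.

```bash
python3 -m handwheel '[[[0,0,0,-1.5,-0.5,2.5,-1],[0.5,0.2,-0.8,0,0,0,-1],[0.5,0.2,-0.8,0,0,0,-1],[0,0,0,0,0,0,-1]]]'; python3 -m handwheel '[[[1,0.4,-1.7,0,0,0,-1],[0.5,0.2,-0.8,0,0,0,-1],[0,0,0,0,0,0,-1]]]'
python3 -c "
from rig import *
print(sense()['wrist_torque'])"
```

```text
time_s: 10.92
eef_pos: [638.0, 63.7, 239.0]
ee_rot: [0.178, 0.477, 0.835, 0.209]
force: [0.3, -0.4, -1.9]
grip_width: 0.387
grip_force: 60.3
time_s: 11.3
eef_pos: [639.5, 64.4, 236.6]
ee_rot: [0.178, 0.477, 0.835, 0.209]
force: [-0.3, -0.3, -2.5]
grip_width: 0.388
grip_force: 60.3
[-0.42506535  0.49513703 -0.09222717]
```

```bash
python3 -m handwheel '[[[1,0.4,-1.7,0,0,0,-1],[1,0.4,-1.7,0,0,0,-1],[0,0,0,0,0,0,-1]]]'; python3 -m handwheel '[[[0.5,0.2,-0.8,0,0,0,-1],[0.5,0.2,-0.8,0,0,0,-1],[0,0,0,0,0,0,-1]]]'
```

```text
time_s: 11.68
eef_pos: [641.5, 65.2, 233.1]
ee_rot: [0.178, 0.477, 0.835, 0.209]
force: [-0.8, -0.4, -3.8]
grip_width: 0.389
grip_force: 60.4
time_s: 12.05
eef_pos: [642.6, 65.6, 231.7]
ee_rot: [0.178, 0.477, 0.835, 0.209]
force: [-0.6, -2.0, -2.9]
grip_width: 0.385
grip_force: 60.4
```

```bash
python3 -m handwheel '[[[0.5,0.2,-0.8,0,0,0,-1],[0.5,0.2,-0.8,0,0,0,-1],[0,0,0,0,0,0,-1]]]'
```

```text
time_s: 12.42
eef_pos: [643.4, 65.8, 230.7]
ee_rot: [0.178, 0.477, 0.835, 0.209]
force: [-6.5, -5.0, 3.1]
grip_width: 0.387
grip_force: 61.0
```

```bash
python3 -m handwheel '[[[0.5,0.2,-0.8,0,0,0,-1],[0,0,0,0,0,0,-1]]]'; python3 -m handwheel '[[[0.5,0.2,-0.8,0,0,0,-1],[0,0,0,0,0,0,-1]]]'
```

```text
time_s: 12.68
eef_pos: [643.7, 65.8, 230.7]
ee_rot: [0.178, 0.477, 0.835, 0.209]
force: [-13.8, -6.8, 9.5]
grip_width: 0.385
grip_force: 62.1
time_s: 12.92
eef_pos: [643.9, 65.8, 230.7]
ee_rot: [0.178, 0.476, 0.835, 0.209]
force: [-21.1, -8.5, 17.3]
grip_width: 0.386
grip_force: 63.1
```

Home: z holds at 230.7 under about 29 N axial, and total travel is 61.5 mm against 62 mm expected. I'll relieve the press and release, then check before retreating far.

```bash
python3 -m handwheel '[[[-0.8,-0.3,1.4,0,0,0,-1],[0,0,0,0,0,0,-1],[0,0,0,0,0,0,0.2],[0,0,0,0,0,0,0.6],[0,0,0,0,0,0,0.6],[0,0,0,0,0,0,0.6]]]' 20
python3 -m handwheel '[[[-2.5,-0.9,4.2,0,0,0,0.6],[-10,-3.6,17,0,0,0,0.6],[-15,-5.4,25.4,0,0,0,0.6],[-20,-7.2,34,0,0,0,0.6],[-20,-7.2,34,0,0,0,0.6],[-25,-20,20,0,0,0,0.6],[-30,-40,0,0,0,0,0.6],[0,0,0,0,0,0,0.6]]]'
python3 - <<'E'
from rig import *
from h import *
out=[]
for n in("side","top"):
    c=capture(n);pickle.dump(c,open(f"{n}3.pkl","wb"))
    x,y=(285,140) if n=="side" else (225,140)
    out.append(crop(c,x,y,80,100,5))
cv2.imwrite("pics/f1.png",np.hstack(out))
E
```

```text
time_s: 13.68
eef_pos: [643.8, 66.2, 230.0]
ee_rot: [0.178, 0.477, 0.835, 0.209]
force: [-0.9, -0.1, 0.2]
grip_width: 0.798
grip_force: 0.0
time_s: 14.68
eef_pos: [520.2, -20.2, 365.4]
ee_rot: [0.179, 0.478, 0.834, 0.209]
force: [1.3, 0.5, 1.0]
grip_width: 0.803
grip_force: 0.0
```

View pics/f1.png

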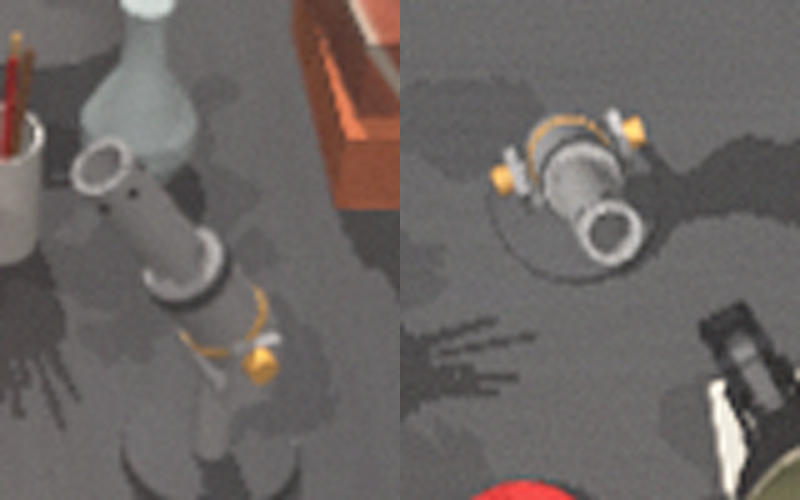

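The tube sits down on the shoulder with its top rim at crop side (103,167) and top (612,232), and the gripper is clear. A quick numeric check of seating depth and aim.

```bash
python3 - <<'E'
from h import *
s,t=load("side",3),load("top",3)
a0=[285+103.5/5-.5,140+167.5/5-.5];b0=[225+212.5/5-.5,140+232.5/5-.5]
r=least_squares(lambda X:np.r_[proj(s,X)[0]-a0,proj(t,X)[0]-b0],[620,60,260]).x
a=axis(*np.radians([32.1,19.9]));seat=np.array([676,77.2,175.1])
print(r.round(1),(seat+100*a).round(1),"depth",((r-seat)@a).round(1))
# head motion: match head base patch (gold ring/knob) before/after
for n,(x,y,w,h) in(("side",(318,195,32,26)),("top",(243,160,38,14))):
    A,B=[cv2.cvtColor(load(n,k)["image"],cv2.COLOR_RGB2GRAY)[y:y+h,x:x+w].astype(np.float32) for k in(0,3)]
    print(n,cv2.phaseCorrelate(A,B,cv2.createHanningWindow((w,h),cv2.CV_32F)))
E
```

```text
[625.4  56.9 259.2] [626.   59.1 259.8] depth 100.2
side ((-0.033595571513370004, 0.5596709780142586), 0.9590407052525768)
top ((-0.16973881180305384, 0.37266661582154903), 1.0188768597443898)
```

```bash
python3 - <<'E'
from h import *
def gold(n,k):
    im=load(n,k)["image"].astype(float); w=np.clip(im[...,0]-im[...,2]-40,0,None)
    x,y,W,H=(310,190,45,40) if n=="side" else (240,158,40,25)
    w=w[y:y+H,x:x+W];Y,X=np.mgrid[:H,:W];return [(w*X).sum()/w.sum(),(w*Y).sum()/w.sum(),w.sum()]
for n in("side","top"):
    for k in(0,2,3): print(n,k,np.round(gold(n,k),2))
# tube tilt: seat ring fit with lean from tube top
r=np.array([625.4,56.9,259.2]);d=r-np.array([708.5,88.9,120]);print(np.linalg.norm(d),np.degrees(np.arccos(d[2]/np.linalg.norm(d))),np.degrees(np.arctan2(-d[1],-d[0])))
E
```

```text
side 0 [  26.12   20.41 2977.  ]
side 2 [  26.14   20.41 2911.  ]
side 3 [  26.16   20.46 2861.  ]
top 0 [  17.45   11.47 3672.  ]
top 2 [  17.74   11.3  3608.  ]
top 3 [  17.74   11.29 3634.  ]
165.24602869660742 32.60766588387062 21.060608572954397
```

The gold parts of the head have not shifted, so the aim is kept. The tube top is 165.2 mm from the pivot (165 expected), so it is fully home. Handing in.

```bash
python3 -c "
from rig import *
print(finish_job())"
```

```text
the job is handed in; nothing more can be done
None
```

The burner tube is fitted over the pin and pressed fully home on the grey torch, the torch still holds its aim, nothing else was touched, and the job was handed in at about 15 s.

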